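Nest the gel cups and bring them to the front of the carousel

TASK

On the carousel, nest the cups in size order: the blue cup standing inside the orange pot and the yellow cup standing inside the blue one, both let go and upright. Then turn the carousel until the orange pot is squarely at the front, lined up with the red pointer on the foot, and finish while still holding the turntable with the fingers so that it stays still. Leave the other things on the table where they are.

Things in the scene. Friction and masses are not known exactly. Their poses are not given: they have to be found in the camera images.
- turntable: white round tray of the carousel, 230 mm across, top 32 mm above the table; origin on the turning axis, 20 mm above the table, z up. Turns either way without limit, light friction (0.06 N m), stays where left. Carries, fixed, 120 degrees apart and centred 65 mm from the axis: the orange open pot, a grey open pot of the same size, a white jar with blue lid (72 mm across, top 77 mm up); and a steel post
- carousel: fixed black round foot under the tray, 224 mm across, 12 mm thick; origin on the turning axis at table height. A red tab (the pointer, 16 mm wide, 12 mm tall) sticks out 38 mm from it at the front, along its -x axis
- medium: the blue open cup (the same cup as medium_center), upright round tumbler; origin at the centre of its underside
- small: the yellow open cup (the same cup as small_center), upright round tumbler; origin at the centre of its underside
- marked_pot (a point): point on the inner floor of the orange pot, on the pot's centre line, 36 mm above the table and 65 mm from the carousel's axis; turns with the tray. Orange open pot, straight sided: 78 mm outside, 72 mm inside diameter, 45 mm tall with a 4 mm floor, rim 77 mm above the table
- post (a point): point on the centre line of the upright steel post on the tray for turning it by hand: round, 14 mm diameter, its flat top 125 mm above the table; this point is 110 mm above the table, 100 mm from the carousel's axis, exactly opposite the orange pot. Turns with the tray; it can be pinched from above and led round in a circle, best with the gripper turning along with it
- front (a point): fixed point 36 mm above the table and 65 mm from the carousel's axis, in the direction of the red pointer on the foot: the front. The orange pot is at the front when marked_pot is here
- medium_center (a point): centre of the blue cup, half-way up (37.5 mm above its underside), z up the cup. Straight-sided open cup, 61 mm outside, 55 mm inside diameter, 75 mm tall with a 4 mm floor, about 60 g. When nested it stands on the orange pot's floor and sticks out 34 mm above its rim
- small_center (a point): centre of the yellow cup, half-way up (52.5 mm above its underside), z up the cup. Straight-sided open cup, 44 mm outside, 38 mm inside diameter, 105 mm tall with a 4 mm floor, about 50 g. When nested it stands on the blue cup's floor and sticks out 34 mm above its rim
- gel_bottle_center (a point): centre, half-way up, of a bystander to leave alone: white gel bottle with a blue label, 60 mm across, 180 mm tall
- tall_carton_center (a point): centre, half-way up, of a bystander to leave alone: upright green carton 50 x 60 x 110 mm
- low_carton_center (a point): centre, half-way up, of a bystander to leave alone: low off-white carton 60 x 80 x 35 mm
- tape_roll_center (a point): centre, half-way up, of a bystander to leave alone: grey roll of tape lying flat, 70 mm across, 25 mm tall
- steel_dish_center (a point): centre, half-way up, of a bystander to leave alone: small shallow steel bowl, 70 mm across, 32 mm tall
- balm_jar_center (a point): centre, half-way up, of a bystander to leave alone: amber jar with a black lid, 52 mm across, 50 mm tall

How it is judged:
By the outcome, as a careful person would: the job done as asked, in the order asked, and still so for the second after the job is handed in, while the arm keeps its last pose, push and grip.
It also fails if it takes over 72 s, if anything falls off the work surface, if the arm or the gripper's body presses on something with over 40 N, if the wrist force passes 120 N, or if a joint passes its speed limit or range.

ROBOT

A 6-joint arm with a two-finger parallel gripper is mounted at the origin on the work surface. World frame = base frame: x ahead of the robot, y to its left, z up, the work surface at z = 0. Lengths are in m, angles in rad, forces in N, time in s.
With the tool pointing down it reaches from about 0.275 to 0.775 m from the base axis. Payload 14.6 kg.
Tool frame: the origin (TCP) lies midway between the tips of the shut fingers; the grasp point (between the pads) lies 19 mm behind it (manip.grasp_offset is the distance from the TCP to the grasp point, in m); z points along the fingers, y is the line along which they close (so a half turn about z gives the same grasp; the last joint's range is limited). The gripper opens to 85 mm and grips with 20 to 120 N. Pads are 22 mm wide; open, the fingers measure 114 mm over their backs; the gripper's body (76 mm by 85 mm) begins 54 mm behind the grasp point. The pads swing forward as they close: fully open they stand 13 mm farther back than shut.
Start: joints at [1.077, 0.263, -0.048, 1.259, 0, 1.415], TCP at [0.174, 0.495, 0.231] pointing down, gripper open.
Joint ranges: [-2.65, 2.65], [-0.89, 1.7], [-1.18, 1.37], [-2.13, 2.11], [-1.35, 1.29], [-3.14, 3.14]. Speed limits (rad/s): [1.89, 1.89, 2.57, 2.79, 3.14, 3.14].

INTERFACE

Orientations are given as [roll, pitch, yaw] about the fixed x, y, z axes, in that order (R = Rz(yaw) Ry(pitch) Rx(roll)).
In Python, from rig import manip gives the robot as it stands.
- The arm moves only by the tool step_arm, never from a script. Its argument "rows" is a list of rows, each a list of 7 numbers: the shift along the tool's x, y, z in m, then the turn, a rotation vector about the tool's x, y, z in degrees, then the closure, from 0 (fully open) to 1 (shut). In form: [[dx, dy, dz, rx, ry, rz, fingers], ...]. A call has 1 to 5 rows; each row shifts and turns the commanded pose from where the row before left it, along the tool's axes as they then stand; what a row does not reach is not made up. A row lasts 1/8 s, in which the tool goes at most 62.5 mm and 10.7 degrees, less where a joint would pass 70% of its speed; a pose out of reach is approached as far as the arm can. A call with a gripper value outside its range is refused whole. The fingers move at their own pace and stop on an object; the grip force is fixed at half the most. Time passes only in rows, so rows that do not move let the fingers close. It gives the time, the measured TCP pose, the force, the opening and the grip force at its end, in the units of the state.
- manip.get_obs(): the state, without advancing time (a new reading comes with each control period).
- manip.camera(name): name is "scene" or "side" or "wrist"; returns a dict with "img" (420x560x3 uint8, red, green, blue), "fx", "fy", "cx", "cy" (pixels), "world_to_cam" (4x4, takes a point from world to camera coordinates). Camera axes: x right, y down, z forward; pixel columns grow to the right and rows downward; lengths in m; the calibration is good to about 2 mm. A picture is of the moment at which its call begins. There is no depth.
- manip.sign_off(): hands the job in; it is judged then, once.
The state is a dict: "t": time; "joints": joint angles; "joint_vel": joint speeds; "joint_torque": joint torques, N m; "eef_pos": TCP position; "eef_rot": TCP orientation; "wrist_force": force on the tool from outside, world axes, zero at the start; "ft_torque": the same for the moment, N m; "finger_gap": finger opening in m; "gripper_force": force on a finger pad.
Only numpy, scipy, OpenCV 4.12 (cv2) and the standard library are available. Lean on these libraries where they do the work, as an engineer would, in place of code of your own. Each camera call takes 0.05 s, during which the arm holds its last target. There are 200 camera calls.

## Working session

There is one attempt and no reset: what is moved stays moved. The work goes in short steps, Python scripts to look and compute and a tool call to move; the robot and the scene stay as the last step left them, time stands still between calls to the robot, and variables do not carry over. Pictures are saved under pics/ and viewed, at most 10 in all, crops included, and the job is handed in when it is done.

Besides the shell and the picture viewer there is one more tool, called after "Request:" as a command line: name --pt "numbers of a row" for each row, then --argument value for the rest. step_arm: Moves the arm, as the interface text tells. Its arguments: {"type":"object","properties":{"rows":{"type":"array","items":{"type":"array","items":{"type":"number"}}}},"required":["rows"]}

```bash
mkdir -p pics; ls; cat > h.py <<'E'
import numpy as np, cv2
from rig import manip
def ray(c,u,v):
    T=np.array(c["world_to_cam"]);R,t=T[:3,:3],T[:3,3]
    return -R.T@t, R.T@np.array([(u-c["cx"])/c["fx"],(v-c["cy"])/c["fy"],1])
def onz(c,u,v,z):
    o,d=ray(c,u,v); return o+d*(z-o[2])/d[2]
def proj(c,p):
    T=np.array(c["world_to_cam"]);q=T[:3,:3]@np.array(p)+T[:3,3]
    return c["fx"]*q[0]/q[2]+c["cx"],c["fy"]*q[1]/q[2]+c["cy"]
def save(c,n): cv2.imwrite("pics/"+n+".png",c["img"][:,:,::-1])
E
python3 - <<'E'
from h import *
o=manip.get_obs();print(o["t"],o["eef_pos"],o["eef_rot"],manip.grasp_offset)
ims=[]
for n in("scene","side"):
    c=manip.camera(n);save(c,n+"0");o,_=ray(c,0,0);print(n,o)
E
```

```text
pics
0.0 [0.17436634 0.49491405 0.23083722] [-3.14057262e+00 -1.70797361e-04  2.80281213e+00] 0.0187
scene [ 1.23966432 -0.28079655  0.64870839]
side [ 0.0961045  -0.77891406  0.74169339]
```

View pics/scene0.png

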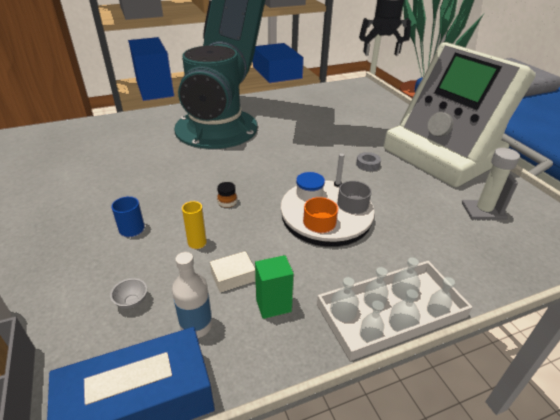

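View pics/side0.png

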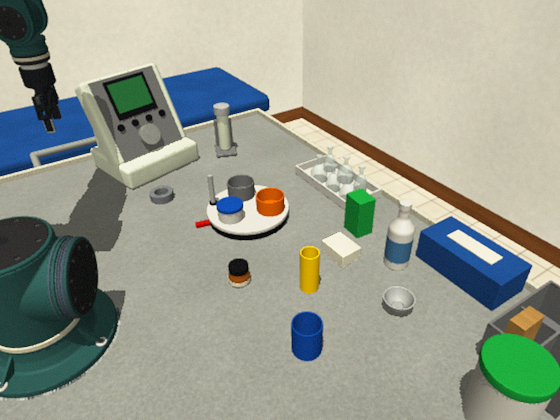

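The scene view shows blue at (127,217), yellow at (195,225), orange at (320,214) and the post top at (340,155). In the side view, blue is at (307,336), yellow at (310,270), orange at (270,203), the post top at (211,178) and the red pointer at (203,224).

```bash
cat >> h.py <<'E'
def mask(c,h0,h1,box,s=130,v=50):
    hsv=cv2.cvtColor(np.ascontiguousarray(c["img"]),cv2.COLOR_RGB2HSV)
    m=cv2.inRange(hsv,(h0,s,v),(h1,255,255));k=np.zeros_like(m);x0,y0,x1,y1=box;k[y0:y1,x0:x1]=255
    m&=k
    n,l,st,ce=cv2.connectedComponentsWithStats(m)
    i=1+np.argmax(st[1:,4]);return (l==i),st[i]
def tri(a,b):
    A=np.zeros((3,3));y=np.zeros(3)
    for o,d in(a,b):
        d=d/np.linalg.norm(d);P=np.eye(3)-np.outer(d,d);A+=P;y+=P@o
    return np.linalg.solve(A,y)
E
python3 - <<'E'
from h import *
S=manip.camera("scene");D=manip.camera("side")
for nm,h,b1,b2 in [("blue",(105,125),(100,185,155,245),(280,300,335,370)),("yel",(18,32),(175,190,215,255),(290,235,330,300)),("org",(3,17),(295,190,345,235),(250,180,295,220)),("lid",(105,125),(290,170,330,200),(212,190,248,220)),("green",(50,75),(245,250,300,320),(335,180,380,240))]:
    r=[]
    for c,b in((S,b1),(D,b2)):
        m,st=mask(c,*h,b);u,v=st[0]+(st[2]-1)/2,st[1]+(st[3]-1)/2
        print(nm,st); r.append(ray(c,u,v))
    print(nm,tri(*r).round(4))
m,st=mask(D,0,180,(190,210,215,235),150,80);print("pointer",st)
ys,xs=np.nonzero(m);print([onz(D,u,v,.012).round(4) for u,v in((xs.min(),ys[xs==xs.min()].mean()),(xs.max(),ys[xs==xs.max()].mean()))])
print("post",tri(ray(S,340.5,155),ray(D,211,178)).round(4))
# tray: white ellipse
for c,b in((S,(270,175,385,250)),(D,(200,180,300,245))):
    hsv=cv2.cvtColor(np.ascontiguousarray(c["img"]),cv2.COLOR_RGB2HSV)
    g=cv2.inRange(hsv,(0,0,175),(180,45,255));k=np.zeros_like(g);k[b[1]:b[3],b[0]:b[2]]=255;g&=k
    n,l,st,ce=cv2.connectedComponentsWithStats(g);i=1+np.argmax(st[1:,4]);print(st[i])
    # leftmost/rightmost of ellipse
    pts=cv2.findNonZero((l==i).astype(np.uint8));h=cv2.convexHull(pts);e=cv2.fitEllipse(h);print(e,onz(c,*e[0],.03).round(4))
E
```

```text
blue [112 197  32  40 940]
blue [ 291  312   32   49 1327]
blue [ 0.4301 -0.3255  0.0356]
yel [182 201  25  48 872]
yel [300 246  20  48 859]
yel [ 0.534  -0.1894  0.0522]
org [ 304  197   34   36 1024]
org [256 187  29  29 710]
org [0.6028 0.0916 0.0526]
lid [297 172  27  18 402]
lid [216 196  27  18 381]
lid [0.4913 0.1166 0.0702]
green [ 255  256   38   62 1946]
green [ 344  189   31   49 1164]
green [ 0.7658 -0.0893  0.0538]
pointer [196 220  15   8  82]
[array([0.4084, 0.1651, 0.012 ]), array([0.4411, 0.1455, 0.012 ])]
post [0.482  0.2001 0.1175]
[ 280  185   95   54 1576]
((326.9952087402344, 208.55105590820312), (58.52687072753906, 94.28862762451172), 96.22975158691406) [0.5652 0.1291 0.03  ]
[ 203  196   88   38 1391]
((245.7684783935547, 210.51248168945312), (44.51526641845703, 86.5168685913086), 87.6689453125) [0.5402 0.1208 0.03  ]
```

Request:
step_arm --pt "-0.0257 -0.0344 0 0 0 0 0" --pt "-0.0257 -0.0344 0 0 0 0 0" --pt "-0.0257 -0.0344 0 0 0 0 0" --pt "-0.0257 -0.0344 0 0 0 0 0" --pt "-0.0257 -0.0344 0 0 0 0 0"

```text
t: 0.82
eef_pos: [0.2386, 0.2889, 0.2312]
eef_rot: [3.142, 0.0, 2.803]
wrist_force: [0.8, 0.5, 0.6]
finger_gap: 0.085
gripper_force: 0.0
```

Request:
step_arm --pt "-0.0257 -0.0344 0 0 0 0 0" --pt "-0.0257 -0.0344 0 0 0 0 0" --pt "-0.0257 -0.0344 0 0 0 0 0" --pt "-0.0257 -0.0344 0 0 0 0 0" --pt "-0.0257 -0.0344 0 0 0 0 0"

```text
t: 1.45
eef_pos: [0.3027, 0.084, 0.2314]
eef_rot: [3.141, 0.0, 2.803]
wrist_force: [1.3, 0.8, 0.7]
finger_gap: 0.0859
gripper_force: 0.0
```

Request:
step_arm --pt "-0.0257 -0.0344 0 0 0 0 0" --pt "-0.0257 -0.0344 0 0 0 0 0" --pt "-0.0257 -0.0344 0 0 0 0 0" --pt "-0.0257 -0.0344 0 0 0 0 0" --pt "-0.0257 -0.0344 0 0 0 0 0"

```text
t: 2.08
eef_pos: [0.3667, -0.1211, 0.2313]
eef_rot: [3.142, 0.0, 2.802]
wrist_force: [0.6, 1.0, 1.1]
finger_gap: 0.0851
gripper_force: 0.0
```

Request:
step_arm --pt "-0.0257 -0.0344 0 0 0 0 0" --pt "-0.0257 -0.0344 0 0 0 0 0" --pt "-0.0257 -0.0344 0 0 0 0 0" --pt "-0.0257 -0.0344 0 0 0 0 0" --pt "-0.0257 -0.0344 0 0 0 0 0"

```text
t: 2.7
eef_pos: [0.4308, -0.326, 0.2311]
eef_rot: [3.141, -0.0, 2.803]
wrist_force: [1.1, 0.4, -0.7]
finger_gap: 0.0855
gripper_force: 0.0
```

Request:
step_arm --pt "0 0 0 0 0 0 0" --pt "0 0 0 0 0 0 0"

```text
t: 2.95
eef_pos: [0.4303, -0.3242, 0.231]
eef_rot: [3.141, -0.001, 2.803]
wrist_force: [-0.1, -0.7, -1.0]
finger_gap: 0.0853
gripper_force: 0.0
```

```bash
cat >> h.py <<'E'
from scipy.spatial.transform import Rotation as Ro
def rel(p,yaw=None):
    o=manip.get_obs();R=Ro.from_euler("xyz",o["eef_rot"])
    d=R.inv().apply(np.array(p)-o["eef_pos"])
    w=None if yaw is None else np.degrees((R.inv()*Ro.from_euler("xyz",[np.pi,0,yaw])).as_rotvec()).round(2)
    print("t",o["t"],"tool shift",d.round(4),"turn",w,"rpy",np.round(o["eef_rot"],4),"pos",np.round(o["eef_pos"],4))
E
python3 - <<'E'
from h import *
rel([.430,-.3255,.2],2.803)
W=manip.camera("wrist");save(W,"w1");print(ray(W,280,210),proj(W,[.43,-.3255,.075]))
E
```

```text
t 2.95 tool shift [-0.0001 -0.0014  0.031 ] turn [ 0.03 -0.04 -0.02] rpy [ 3.1411e+00 -8.0000e-04  2.8026e+00] pos [ 0.4303 -0.3242  0.231 ]
(array([ 0.34954117, -0.2970175 ,  0.3737533 ]), array([ 0.31352395, -0.10881491, -0.94334558])) (np.float64(279.37419356700514), np.float64(190.8862171808256))
```

View pics/w1.png

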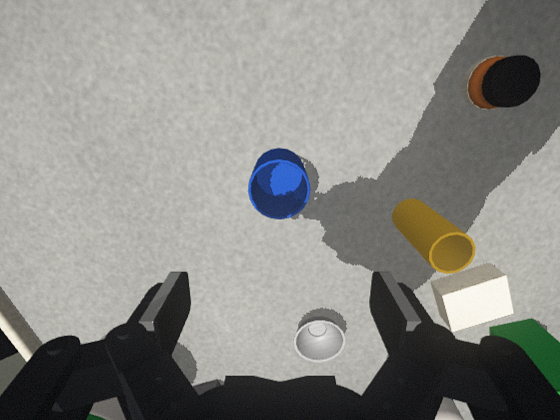

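Blue's rim centre is at about (279,188) with a 30 px radius, and yellow's rim is at about (452,253). Both agree with the estimates to within a few mm.

```bash
python3 - <<'E'
from h import *
W=manip.camera("wrist")
m,st=mask(W,100,130,(240,140,320,225));print(st)
# rim: bottom edge & left/right extremes
r=(st[2]-1)/2;cu=st[0]+r;b=st[1]+st[3]-1
print(onz(W,cu,b-r*.95,.075).round(4))
m,st=mask(W,18,35,(385,190,485,280));print(st,"yel",onz(W,452,253,.105).round(4))
p=onz(W,cu,b-r*.95,.075)
rel([p[0],p[1],.040])
E
```

```text
[ 248  149   62   70 3331]
[ 0.4281 -0.3254  0.075 ]
[ 392  199   83   74 3538] yel [ 0.5331 -0.1894  0.105 ]
t 3.05 tool shift [ 0.0016 -0.0024  0.1915] turn None rpy [ 3.1415e+00 -1.0000e-04  2.8034e+00] pos [ 0.4304 -0.3237  0.2315]
```

Request:
step_arm --pt "0.001 -0.002 0.04 0 0 0 0" --pt "0 0 0.04 0 0 0 0" --pt "0 0 0.04 0 0 0 0" --pt "0 0 0.04 0 0 0 0" --pt "0 0 0.031 0 0 0 0"

```text
t: 3.68
eef_pos: [0.4287, -0.325, 0.0393]
eef_rot: [3.141, -0.0, 2.804]
wrist_force: [0.8, -0.6, -0.4]
finger_gap: 0.0854
gripper_force: 0.0
```

Request:
step_arm --pt "0 0 0 0 0 0 0" --pt "0 0 0 0 0 0 1" --pt "0 0 0 0 0 0 1" --pt "0 0 0 0 0 0 1" --pt "0 0 0 0 0 0 1"

```text
t: 4.3
eef_pos: [0.4297, -0.3266, 0.0421]
eef_rot: [-3.141, 0.003, 2.803]
wrist_force: [-0.4, 2.1, 9.4]
finger_gap: 0.0582
gripper_force: 64.7
```

Request:
step_arm --pt "0 0 0 0 0 0 1" --pt "0 0 0 0 0 0 1" --pt "0 0 0 0 0 0 1"

```text
t: 4.68
eef_pos: [0.4298, -0.3266, 0.0421]
eef_rot: [-3.141, 0.003, 2.803]
wrist_force: [-1.2, 2.0, 8.3]
finger_gap: 0.0589
gripper_force: 64.7
```

Request:
step_arm --pt "0 0 -0.03 0 0 0 1" --pt "0 0 -0.04 0 0 0 1" --pt "0 0 -0.04 0 0 0 1" --pt "0 0 -0.04 0 0 0 1" --pt "0 0.01 0 0 0 0 1"

```text
t: 5.3
eef_pos: [0.4334, -0.3179, 0.1941]
eef_rot: [-3.139, 0.006, 2.802]
wrist_force: [0.2, -0.0, -1.3]
finger_gap: 0.0585
gripper_force: 64.6
```

Request:
step_arm --pt "-0.008 0.038 0 0 0 0 1" --pt "-0.009 0.038 0 0 0 0 1" --pt "-0.009 0.038 0 0 0 0 1" --pt "-0.009 0.038 0 0 0 0 1" --pt "-0.009 0.038 0 0 0 0 1"

```text
t: 5.92
eef_pos: [0.5374, -0.1505, 0.1904]
eef_rot: [-3.142, 0.0, 2.803]
wrist_force: [0.1, -0.5, -0.3]
finger_gap: 0.0585
gripper_force: 64.6
```

Request:
step_arm --pt "-0.008 0.038 0 0 0 0 1" --pt "-0.009 0.038 0 0 0 0 1" --pt "-0.009 0.038 0 0 0 0 1" --pt "-0.009 0.038 0 0 0 0 1" --pt "-0.009 0.038 0 0 0 0 1"

```text
t: 6.55
eef_pos: [0.6419, 0.014, 0.1903]
eef_rot: [3.142, 0.0, 2.803]
wrist_force: [0.3, -0.4, -0.9]
finger_gap: 0.0584
gripper_force: 64.6
```

Request:
step_arm --pt "-0.009 0.038 0 0 0 0 1" --pt "-0.006 0.024 0 0 0 0 1" --pt "0 0 0 0 0 0 1" --pt "0 0 0 0 0 0 1"

```text
t: 7.05
eef_pos: [0.6759, 0.0657, 0.1902]
eef_rot: [-3.141, -0.0, 2.803]
wrist_force: [-0.7, 0.3, -0.5]
finger_gap: 0.0588
gripper_force: 64.6
```

```bash
python3 - <<'E'
from h import *
rel([.603,.092,.2],2.803)
W=manip.camera("wrist");save(W,"w2");print(proj(W,[.603,.092,.077]),proj(W,[.482,.2,.125]),proj(W,[.555,.134,.032]))
E
```

```text
t 7.05 tool shift [ 0.0775  0.0005 -0.0098] turn [-0.02 -0.02 -0.01] rpy [-3.1413e+00 -3.0000e-04  2.8028e+00] pos [0.6759 0.0657 0.1902]
(np.float64(281.94079299426096), np.float64(108.85614744566838)) (np.float64(414.2074860557161), np.float64(-220.89664584220466)) (np.float64(309.92396899582025), np.float64(33.408745400423214))
```

View pics/w2.png

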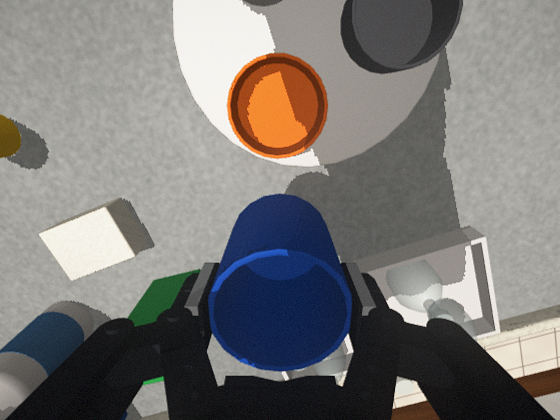

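The orange pot's rim is centred at about (278,105). The held cup's rim spans x 208–352 and y 249–369, and the cup hangs straight.

```bash
python3 - <<'E'
from h import *
W=manip.camera("wrist")
m,st=mask(W,3,17,(215,40,340,170),120,40);print(st)
u,v=st[0]+(st[2]-1)/2,st[1]+(st[3]-1)/2
p=onz(W,u,v,.077);q=onz(W,280,308,.223);print("pot",p.round(4),"cup",q.round(4))
o=manip.get_obs();R=Ro.from_euler("xyz",o["eef_rot"]);print("move",R.inv().apply(p-q).round(4),"tcp-based",R.inv().apply(p-o["eef_pos"]).round(4))
E
```

```text
[ 228   53  100  105 8295]
pot [0.5992 0.0895 0.077 ] cup [0.6719 0.0658 0.223 ]
move [ 0.0764 -0.0018  0.146 ] tcp-based [ 0.0804 -0.0028  0.1135]
```

Request:
step_arm --pt "0.025 -0.002 0 0 0 0 1" --pt "0.026 0 0 0 0 0 1" --pt "0.026 0 0.01 0 0 0 1" --pt "0 0 0.03 0 0 0 1" --pt "0 0 0.02 0 0 0 1"

```text
t: 7.78
eef_pos: [0.6023, 0.0891, 0.1298]
eef_rot: [-3.142, 0.0, 2.802]
wrist_force: [-0.0, -0.2, -0.3]
finger_gap: 0.0583
gripper_force: 64.6
```

Request:
step_arm --pt "0 0 0 0 0 0 1" --pt "0 0 0 0 0 0 1"

```text
t: 8.02
eef_pos: [0.6034, 0.0893, 0.1313]
eef_rot: [3.141, 0.001, 2.802]
wrist_force: [-0.4, -0.2, -1.1]
finger_gap: 0.0588
gripper_force: 64.6
```

```bash
python3 - <<'E'
from h import *
rel([.6,.09,.078])
S=manip.camera("scene");D=manip.camera("side")
a=S["img"][130:240,270:390];b=D["img"][120:230,210:330]
cv2.imwrite("pics/h1.png",cv2.resize(np.hstack([a,b]),None,fx=3.3,fy=3.3,interpolation=cv2.INTER_CUBIC)[:,:,::-1])
for c,b in((S,(290,130,350,230)),(D,(240,120,310,215))):
    print(mask(c,3,17,b,120,40)[1],mask(c,105,125,b,120,40)[1])
E
```

```text
t 8.025 tool shift [ 0.0035 -0.0005  0.0533] turn None rpy [3.1412e+00 1.0000e-03 2.8022e+00] pos [0.6034 0.0893 0.1313]
[303 201  35  29 685] [ 296  168   43   43 1165]
[255 191  30  24 528] [258 162  23  35 508]
```

View pics/h1.png

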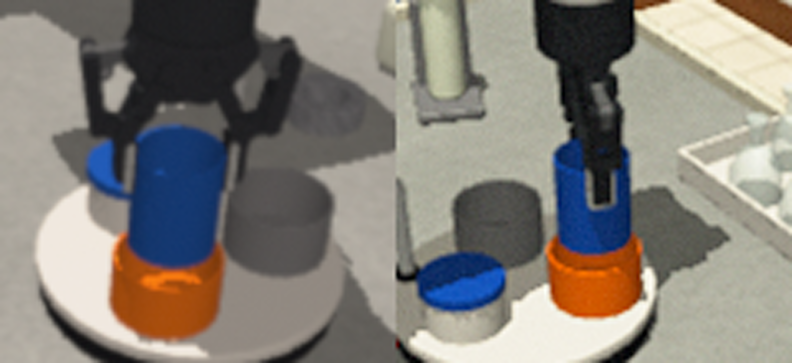

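```bash
python3 - <<'E'
from h import *
S=manip.camera("scene");D=manip.camera("side")
def mid(c,h,b,v0,v1):
    m,_=mask(c,*h,b,120,40);r=[]
    for v in range(v0,v1):
        x=np.nonzero(m[v])[0]; r.append(((x.min()+x.max())/2,v,x.max()-x.min()+1))
    r=np.array(r);print(r.mean(0).round(2));return r.mean(0)
# cup lower part, and pot body rows
cs=mid(S,(105,125),(308,165,340,212),185,203);ps=mid(S,(3,17),(290,130,350,240),212,224)
cd=mid(D,(105,125),(240,120,310,215),182,193);pd=mid(D,(3,17),(240,120,310,225),199,210)
print("cup",tri(ray(S,*cs[:2]),ray(D,*cd[:2])),"pot",tri(ray(S,*ps[:2]),ray(D,*pd[:2])))
# centre-line planes: ray horizontal bearing lines
def inter(a,b):
    (o1,d1),(o2,d2)=a,b;A=np.array([d1[:2],-d2[:2]]).T;s=np.linalg.solve(A,(o2-o1)[:2]);return (o1+d1*s[0])[:2]
print(inter(ray(S,*cs[:2]),ray(D,*cd[:2])),inter(ray(S,*ps[:2]),ray(D,*pd[:2])))
E
```

```text
[322.53 193.5   26.17]
[319.92 217.5   33.  ]
[269.5  187.    21.82]
[269.82 204.    27.91]
cup [0.59928212 0.09045275 0.10528809] pot [0.60185078 0.09145481 0.04293086]
[0.60190495 0.0909611 ] [0.60074066 0.09126094]
```

Request:
step_arm --pt "0.001 0 0.01 0 0 0 1" --pt "0 0 0.01 0 0 0 1" --pt "0 0 0.01 0 0 0 1"

```text
t: 8.6
eef_pos: [0.6019, 0.09, 0.0993]
eef_rot: [-3.141, -0.001, 2.803]
wrist_force: [-0.7, 0.0, -1.0]
finger_gap: 0.0588
gripper_force: 64.6
```

Request:
step_arm --pt "0 0 0.007 0 0 0 1" --pt "0 0 0.007 0 0 0 1" --pt "0 0 0.005 0 0 0 1" --pt "0 0 0 0 0 0 1"

```text
t: 9.1
eef_pos: [0.602, 0.09, 0.081]
eef_rot: [-3.141, -0.0, 2.803]
wrist_force: [-0.4, -0.7, -1.2]
finger_gap: 0.0588
gripper_force: 64.6
```

Request:
step_arm --pt "0 0 0.002 0 0 0 1" --pt "0 0 0.001 0 0 0 1" --pt "0 0 0 0 0 0 1"

```text
t: 9.48
eef_pos: [0.6022, 0.09, 0.0783]
eef_rot: [-3.142, 0.0, 2.803]
wrist_force: [-0.3, -0.8, -0.1]
finger_gap: 0.0586
gripper_force: 64.6
```

Contact is close. I'll release gently, then rise.

Request:
step_arm --pt "0 0 0.001 0 0 0 1" --pt "0 0 0 0 0 0 0.4" --pt "0 0 0 0 0 0 0" --pt "0 0 0 0 0 0 0" --pt "0 0 0 0 0 0 0"

```text
t: 10.1
eef_pos: [0.6021, 0.09, 0.0772]
eef_rot: [-3.142, -0.0, 2.803]
wrist_force: [-0.2, -1.0, 0.5]
finger_gap: 0.0852
gripper_force: 0.0
```

Request:
step_arm --pt "0 0 -0.01 0 0 0 0" --pt "0 0 -0.03 0 0 0 0" --pt "0 0 -0.04 0 0 0 0" --pt "0 0 -0.04 0 0 0 0" --pt "0 0 -0.03 0 0 0 0"

```text
t: 10.72
eef_pos: [0.6023, 0.09, 0.2298]
eef_rot: [3.141, 0.002, 2.803]
wrist_force: [0.3, -0.5, 1.0]
finger_gap: 0.0852
gripper_force: 0.0
```

```bash
python3 - <<'E'
from h import *
rel([.5335,-.1894,.228],2.803)
W=manip.camera("wrist");save(W,"w3")
E
```

```text
t 10.725 tool shift [-0.028  -0.2864  0.0017] turn [ 0.04  0.1  -0.01] rpy [3.1410e+00 1.7000e-03 2.8028e+00] pos [0.6023 0.09   0.2298]
```

View pics/w3.png

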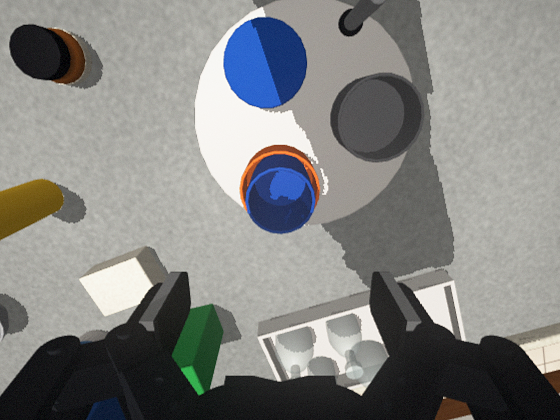

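The blue cup stands in the orange pot, with its rim centred at about (281,200). Next is yellow.

```bash
python3 - <<'E'
from h import *
W=manip.camera("wrist")
m,st=mask(W,100,130,(235,140,325,240));print(st)
r=(st[2]-1)/2;cu=st[0]+r;b=st[1]+st[3]-1
print(onz(W,cu,b-r*.97,.111).round(4), onz(W,281,200,.111).round(4))
E
```

```text
[ 245  153   69   78 3877]
[0.5996 0.0897 0.111 ] [0.6027 0.0904 0.111 ]
```

Request:
step_arm --pt "-0.0035 -0.036 0 0 0 0 0" --pt "-0.0035 -0.036 0 0 0 0 0" --pt "-0.0035 -0.036 0 0 0 0 0" --pt "-0.0035 -0.036 0 0 0 0 0" --pt "-0.0035 -0.036 0 0 0 0 0"

```text
t: 11.45
eef_pos: [0.5582, -0.0866, 0.227]
eef_rot: [-3.142, -0.0, 2.803]
wrist_force: [-0.0, -0.2, 0.6]
finger_gap: 0.0854
gripper_force: 0.0
```

Request:
step_arm --pt "-0.0035 -0.036 0 0 0 0 0" --pt "-0.0035 -0.036 0 0 0 0 0" --pt "-0.0035 -0.034 0 0 0 0 0" --pt "0 0 0 0 0 0 0" --pt "0 0 0 0 0 0 0"

```text
t: 12.08
eef_pos: [0.5334, -0.1886, 0.2271]
eef_rot: [3.141, -0.0, 2.803]
wrist_force: [0.3, 0.7, -0.2]
finger_gap: 0.0855
gripper_force: 0.0
```

```bash
python3 - <<'E'
from h import *
W=manip.camera("wrist");print(proj(W,[.5335,-.1894,.105]))
m,st=mask(W,18,35,(200,100,360,290),110,60);print(st)
r=(st[2]-1)/2;cu=st[0]+r;b=st[1]+st[3]-1
p=onz(W,cu,b-r*.95,.105);print(p.round(4))
rel([p[0],p[1],.068],2.803)
E
```

```text
(np.float64(280.10835830597466), np.float64(201.7889332665127))
[ 255  157   50   68 2596]
[ 0.5324 -0.1896  0.105 ]
t 12.125 tool shift [ 0.0006 -0.0016  0.1592] turn [ 0.01 -0.01  0.02] rpy [ 3.1414e+00 -3.0000e-04  2.8033e+00] pos [ 0.5336 -0.1883  0.2272]
```

Request:
step_arm --pt "0 -0.001 0.03 0 0 0 0" --pt "0 0 0.04 0 0 0 0" --pt "0 0 0.04 0 0 0 0" --pt "0 0 0.03 0 0 0 0" --pt "0 0 0.014 0 0 0 0"

```text
t: 12.75
eef_pos: [0.5328, -0.1888, 0.072]
eef_rot: [3.141, -0.002, 2.804]
wrist_force: [-0.2, -0.1, 0.3]
finger_gap: 0.0851
gripper_force: 0.0
```

Request:
step_arm --pt "0 0 0 0 0 0 0" --pt "0 0 0 0 0 0 1" --pt "0 0 0 0 0 0 1" --pt "0 0 0 0 0 0 1" --pt "0 0 0 0 0 0 1"

```text
t: 13.38
eef_pos: [0.5338, -0.1902, 0.0743]
eef_rot: [3.141, 0.002, 2.803]
wrist_force: [-0.8, 1.8, 7.9]
finger_gap: 0.0423
gripper_force: 60.5
```

Request:
step_arm --pt "0 0 0 0 0 0 1" --pt "0 0 0 0 0 0 1" --pt "0 0 0 0 0 0 1" --pt "0 0 0 0 0 0 1"

```text
t: 13.88
eef_pos: [0.5338, -0.1902, 0.0743]
eef_rot: [3.142, 0.002, 2.803]
wrist_force: [-0.3, 2.0, 7.8]
finger_gap: 0.0418
gripper_force: 60.5
```

Request:
step_arm --pt "0 0 -0.03 0 0 0 1" --pt "0 0 -0.04 0 0 0 1" --pt "0 0 -0.04 0 0 0 1" --pt "0 0 -0.04 0 0 0 1" --pt "0.0036 0.0359 -0.005 0 0 0 1"

```text
t: 14.5
eef_pos: [0.5426, -0.1564, 0.2313]
eef_rot: [-3.141, 0.005, 2.8]
wrist_force: [-0.4, 0.1, -1.7]
finger_gap: 0.0414
gripper_force: 60.9
```

Request:
step_arm --pt "0.0036 0.0359 0 0 0 0 1" --pt "0.0036 0.0359 0 0 0 0 1" --pt "0.0036 0.0359 0 0 0 0 1" --pt "0.0036 0.0359 0 0 0 0 1" --pt "0.0036 0.0359 0 0 0 0 1"

```text
t: 15.12
eef_pos: [0.5846, 0.0215, 0.2287]
eef_rot: [3.141, 0.001, 2.803]
wrist_force: [0.9, -0.5, 0.0]
finger_gap: 0.0417
gripper_force: 60.9
```

Request:
step_arm --pt "0.0036 0.0359 0 0 0 0 1" --pt "0.0036 0.0359 0 0 0 0 1" --pt "0 0 0.015 0 0 0 1" --pt "0 0 0.012 0 0 0 1" --pt "0 0 0 0 0 0 1"

```text
t: 15.75
eef_pos: [0.6009, 0.0901, 0.2006]
eef_rot: [-3.141, -0.001, 2.802]
wrist_force: [0.5, -0.2, -0.2]
finger_gap: 0.0421
gripper_force: 61.0
```

```bash
python3 - <<'E'
from h import *
rel([.602,.09,.114],2.803)
S=manip.camera("scene");D=manip.camera("side")
a=S["img"][90:240,250:400];b=D["img"][80:230,200:350]
cv2.imwrite("pics/h2.png",cv2.resize(np.hstack([a,b]),None,fx=2.6,fy=2.6,interpolation=cv2.INTER_CUBIC)[:,:,::-1])
E
```

```text
t 15.75 tool shift [-0.0012  0.0003  0.0866] turn [-0.03 -0.08 -0.04] rpy [-3.1411e+00 -1.4000e-03  2.8023e+00] pos [0.6009 0.0901 0.2006]
```

View pics/h2.png

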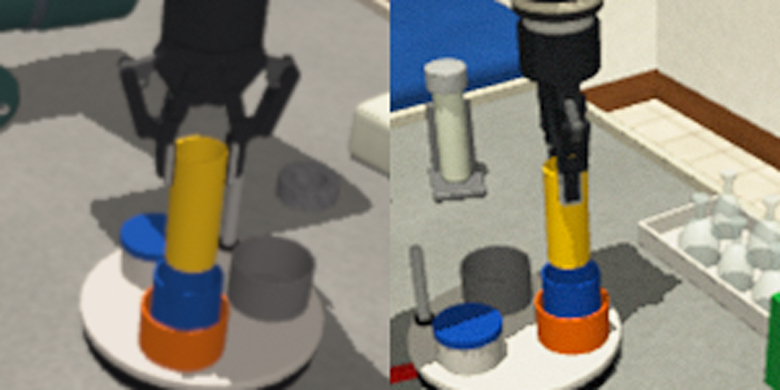

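Yellow hovers over blue: its bottom is at about (192,268) in the left crop and (569,265) in the right. I'll measure the bearing-based offset.

```bash
python3 - <<'E'
from h import *
S=manip.camera("scene");D=manip.camera("side")
def inter(a,b):
    (o1,d1),(o2,d2)=a,b;A=np.array([d1[:2],-d2[:2]]).T;s=np.linalg.solve(A,(o2-o1)[:2]);return (o1+d1*s[0])[:2].round(4)
def mid(c,h,b,v0,v1):
    m,_=mask(c,*h,b,110,40);r=[]
    for v in range(v0,v1):
        x=np.nonzero(m[v])[0]; r.append(((x.min()+x.max())/2,v,x.max()-x.min()+1))
    r=np.array(r);print(r.mean(0).round(2));return ray(c,*r.mean(0)[:2])
# scene px = 250+x/2.6, 90+y/2.6 ; side px=200+(x-390)/2.6, 80+y/2.6
print("yel",inter(mid(S,(18,35),(300,130,345,200),165,189),mid(D,(18,35),(250,130,290,190),160,180)))
print("blue",inter(mid(S,(105,125),(306,188,340,222),198,208),mid(D,(105,125),(255,178,285,205),188,194)))
E
```

```text
[324.31 176.5   20.62]
[268.12 169.5   16.35]
yel [0.6006 0.0918]
[321.35 202.5   25.5 ]
[269.25 190.5   21.5 ]
blue [0.6007 0.091 ]
```

Request:
step_arm --pt "0 0 0.012 0 0 0 1" --pt "0 0 0.012 0 0 0 1" --pt "0 0 0.012 0 0 0 1" --pt "0 0 0.012 0 0 0 1"

```text
t: 16.45
eef_pos: [0.6013, 0.0904, 0.1522]
eef_rot: [-3.141, -0.0, 2.803]
wrist_force: [0.1, 0.3, -0.5]
finger_gap: 0.0424
gripper_force: 61.0
```

Request:
step_arm --pt "0 0 0.012 0 0 0 1" --pt "0 0 0.012 0 0 0 1" --pt "0 0 0.008 0 0 0 1" --pt "0 0 0.003 0 0 0 1" --pt "0 0 0 0 0 0 1"

```text
t: 17.08
eef_pos: [0.6015, 0.0905, 0.1183]
eef_rot: [3.142, 0.0, 2.803]
wrist_force: [-0.3, 0.1, -0.3]
finger_gap: 0.0423
gripper_force: 61.0
```

Request:
step_arm --pt "0 0 0.002 0 0 0 1" --pt "0 0 0.001 0 0 0 1" --pt "0 0 0 0 0 0 1"

```text
t: 17.45
eef_pos: [0.6015, 0.0904, 0.1153]
eef_rot: [3.142, 0.0, 2.803]
wrist_force: [-0.2, -0.6, 0.1]
finger_gap: 0.0419
gripper_force: 61.0
```

Request:
step_arm --pt "0 0 0.001 0 0 0 1" --pt "0 0 0 0 0 0 0.5" --pt "0 0 0 0 0 0 0" --pt "0 0 0 0 0 0 0" --pt "0 0 0 0 0 0 0"

```text
t: 18.08
eef_pos: [0.6015, 0.0904, 0.1143]
eef_rot: [3.142, 0.0, 2.803]
wrist_force: [-0.8, 1.2, 0.3]
finger_gap: 0.0854
gripper_force: 0.0
```

Request:
step_arm --pt "0 0 -0.01 0 0 0 0" --pt "0 0 -0.03 0 0 0 0" --pt "0 0 -0.04 0 0 0 0" --pt "0 0 -0.04 0 0 0 0" --pt "0.03 0.0127 0 0 0 0 0"

```text
t: 18.7
eef_pos: [0.5794, 0.1118, 0.2375]
eef_rot: [3.14, 0.005, 2.801]
wrist_force: [-0.6, 0.5, -0.5]
finger_gap: 0.0855
gripper_force: 0.0
```

Request:
step_arm --pt "0.03 0.0127 0 0 0 0 0" --pt "0.03 0.0127 0 0 0 0 0" --pt "0.03 0.0127 0 0 0 0 0" --pt "0.029 0.0127 0 0 0 0 0" --pt "0 0 0 0 0 -9.5 0"

```text
t: 19.32
eef_pos: [0.4806, 0.2011, 0.2354]
eef_rot: [3.141, 0.001, 2.973]
wrist_force: [0.6, -0.1, 0.9]
finger_gap: 0.0856
gripper_force: 0.0
```

Request:
step_arm --pt "0 0 0 0 0 -9.5 0" --pt "0 0 0 0 0 -9.5 0" --pt "0 0 0 0 0 -9.5 0" --pt "0 0 0 0 0 -9.5 0" --pt "0 0 0 0 0 -9.5 0"

```text
t: 19.95
eef_pos: [0.4821, 0.1999, 0.235]
eef_rot: [-3.141, 0.001, -2.48]
wrist_force: [0.2, 0.2, 0.5]
finger_gap: 0.0852
gripper_force: 0.0
```

Request:
step_arm --pt "0 0 0 0 0 -9.5 0" --pt "0 0 0 0 0 -9.5 0" --pt "0 0 0 0 0 -9.5 0" --pt "0 0 0 0 0 0 0" --pt "0 0 0 0 0 0 0"

```text
t: 20.58
eef_pos: [0.4821, 0.1999, 0.2346]
eef_rot: [-3.141, 0.0, -1.992]
wrist_force: [0.2, 0.2, 0.5]
finger_gap: 0.0855
gripper_force: 0.0
```

```bash
python3 - <<'E'
from h import *
rel([.482,.2,.091],4.3);print(np.round(manip.get_obs()["joints"],2))
W=manip.camera("wrist");S=manip.camera("scene")
im=np.vstack([W["img"],cv2.resize(S["img"][130:240,270:410],(560,440))])
cv2.imwrite("pics/w4.png",cv2.resize(im,None,fx=.69,fy=.69)[:,:,::-1])
print(proj(W,[.482,.2,.125]))
E
```

```text
t 20.575 tool shift [-1.000e-04  1.000e-04  1.436e-01] turn [-0.02  0.01 -0.5 ] rpy [-3.1413e+00  2.0000e-04 -1.9918e+00] pos [0.4821 0.1999 0.2346]
[ 0.24  0.26 -0.05  1.27 -0.   -0.91]
(np.float64(278.7549796407441), np.float64(206.2159608010159))
```

View pics/w4.png

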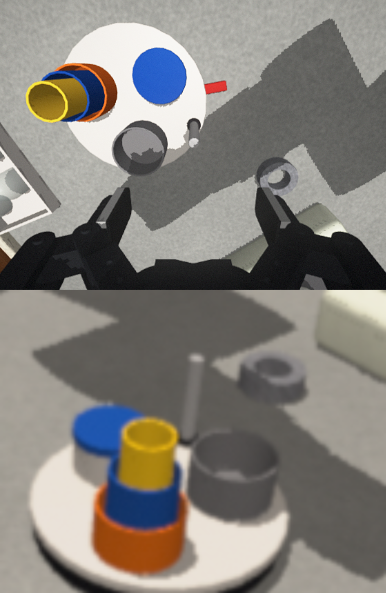

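Yellow stands in blue in orange. The post top is at about (280,206) in the wrist image, as predicted, and the red pointer is visible near (313,126). I'll fix the axis and the pointer direction.

```bash
cat > ax.py <<'E'
from h import *
def pointer(c,box,z=.012):
    hsv=cv2.cvtColor(np.ascontiguousarray(c["img"]),cv2.COLOR_RGB2HSV)
    m=cv2.inRange(hsv,(0,150,60),(4,255,255))|cv2.inRange(hsv,(172,150,60),(180,255,255))
    k=np.zeros_like(m);k[box[1]:box[3],box[0]:box[2]]=255;m&=k
    n,l,st,ce=cv2.connectedComponentsWithStats(m);i=1+np.argmax(st[1:,4]);print("ptr",st[i],ce[i])
    ys,xs=np.nonzero(l==i)
    P=np.array([onz(c,u,v,z)[:2] for u,v in zip(xs,ys)])
    mu=P.mean(0);u,s,vt=np.linalg.svd(P-mu);d=vt[0];pr=(P-mu)@d;print("ptr mean",mu.round(4),"dir deg",np.degrees(np.arctan2(d[1],d[0])).round(1),"len",np.ptp(pr).round(4),"wid",np.ptp((P-mu)@vt[1]).round(4))
    return mu
E
python3 - <<'E'
from ax import *
W=manip.camera("wrist");mu=pointer(W,(280,100,345,150))
hsv=cv2.cvtColor(np.ascontiguousarray(W["img"]),cv2.COLOR_RGB2HSV)
g=cv2.inRange(hsv,(0,0,190),(180,40,255));g[260:]=0;g[:,:85]=0;g[:,310:]=0
n,l,st,ce=cv2.connectedComponentsWithStats(g);i=1+np.argmax(st[1:,4]);print(st[i])
h=cv2.convexHull(cv2.findNonZero((l==i).astype(np.uint8)))[:,0]
P=np.array([onz(W,u,v,.032)[:2] for u,v in h]);
from scipy.optimize import least_squares
f=least_squares(lambda p:np.hypot(*(P-p).T)-.115,[.555,.134],loss="soft_l1",f_scale=.001);ax=f.x
print("axis",ax.round(4),"res",np.abs(f.fun).round(4).mean())
m,st=mask(W,105,125,(180,60,280,160));u,v=st[0]+(st[2]-1)/2,st[1]+(st[3]-1)/2;print("lid",onz(W,u,v,.077).round(4))
for a in (ax,np.array([.5545,.134])):
    print(np.degrees(np.arctan2(*(mu-a)[::-1])),np.hypot(*(mu-a)))
D=manip.camera("side");mu2=pointer(D,(185,210,225,235))
E
```

```text
ptr [297 117  32  19 438] [312.44520548 126.20319635]
ptr mean [0.4251 0.1642] dir deg -14.2 len 0.0341 wid 0.0157
[   93    32   207   211 18421]
axis [0.5541 0.1334] res 0.0017108695652173912
lid [0.4908 0.1131 0.077 ]
166.57328201974582 0.1326331573688262
166.84226947928693 0.13285146575595033
ptr [196 220  15   8  82] [202.58536585 223.37804878]
ptr mean [0.4245 0.1575] dir deg 166.7 len 0.0384 wid 0.0259
```

Request:
step_arm --pt "0 0 0.03 0 0 0 0" --pt "0 0 0.03 0 0 0 0" --pt "0 0 0.03 0 0 0 0" --pt "0 0 0.03 0 0 0 0" --pt "0 0 0.023 0 0 0 0"

```text
t: 21.4
eef_pos: [0.4817, 0.1998, 0.0902]
eef_rot: [3.141, -0.0, -1.989]
wrist_force: [1.2, 0.2, 0.7]
finger_gap: 0.0856
gripper_force: 0.0
```

Request:
step_arm --pt "0 0 0 0 0 0 0.5" --pt "0 0 0 0 0 0 1" --pt "0 0 0 0 0 0 1" --pt "0 0 0 0 0 0 1" --pt "0 0 0 0 0 0 1"

```text
t: 22.02
eef_pos: [0.4816, 0.2006, 0.0921]
eef_rot: [3.141, 0.002, -1.988]
wrist_force: [-6.7, 3.9, 10.3]
finger_gap: 0.0121
gripper_force: 58.4
```

Request:
step_arm --pt "0 0 0 0 0 0 1" --pt "0 0 0 0 0 0 1" --pt "0 0 0 0 0 0 1"

```text
t: 22.4
eef_pos: [0.4816, 0.2006, 0.0921]
eef_rot: [3.141, 0.002, -1.988]
wrist_force: [-5.8, 5.9, 10.5]
finger_gap: 0.0125
gripper_force: 58.4
```

```bash
cat > arc.py <<'E'
from h import *
A=np.array([.5542,.1335])
def arc(delta=5):
    o=manip.get_obs();p=o["eef_pos"][:2]-A;phi=np.degrees(np.arctan2(p[1],p[0]))
    R=Ro.from_euler("xyz",o["eef_rot"]);r=np.hypot(*p)
    n=A+.1*np.array([np.cos(np.radians(phi-delta)),np.sin(np.radians(phi-delta))])
    q=Ro.from_euler("z",-delta,degrees=True).apply([*p,0])[:2]+A
    print("t",o["t"],"phi",phi.round(2),"r",r.round(4),"to go",(phi+13.5).round(2),"row",R.inv().apply([*(q-o["eef_pos"][:2]),0]).round(5),"yaw",np.degrees(o["eef_rot"][2]).round(2),"j6",o["joints"][5].round(2),"F",np.round(o["wrist_force"],1),np.round(o["ft_torque"],2),"gap",o["finger_gap"])
E
python3 -c "
from arc import *
arc()"
```

```text
t 22.4 phi 137.25 r 0.0989 to go 150.75 row [-8.03e-03 -3.14e-03  1.00e-05] yaw -113.89 j6 -0.92 F [-5.8  5.9 10.5] [ 0.95  1.25 -0.09] gap 0.012533610169741494
```

Request:
step_arm --pt "-0.0081 -0.0031 0 0 0 5 1" --pt "-0.0081 -0.0031 0 0 0 5 1" --pt "-0.0081 -0.0031 0 0 0 5 1" --pt "-0.0081 -0.0031 0 0 0 5 1" --pt "-0.0081 -0.0031 0 0 0 5 1"

```text
t: 23.02
eef_pos: [0.5172, 0.2257, 0.0921]
eef_rot: [3.14, 0.001, -2.427]
wrist_force: [-4.5, 4.0, 7.4]
finger_gap: 0.0123
gripper_force: 58.6
```

Request:
step_arm --pt "-0.0081 -0.0031 0 0 0 5 1" --pt "-0.0081 -0.0031 0 0 0 5 1" --pt "-0.0081 -0.0031 0 0 0 5 1" --pt "-0.0081 -0.0031 0 0 0 5 1" --pt "-0.0081 -0.0031 0 0 0 5 1"

```text
t: 23.65
eef_pos: [0.5599, 0.2332, 0.0921]
eef_rot: [3.14, 0.001, -2.863]
wrist_force: [-2.5, 4.6, 6.5]
finger_gap: 0.0121
gripper_force: 58.6
```

```bash
python3 -c "
from arc import *
arc()"
```

```text
t 23.65 phi 86.71 r 0.0998 to go 100.21 row [-0.00809 -0.00323  0.     ] yaw -164.05 j6 -0.02 F [-2.5  4.6  6.5] [ 0.85  0.48 -0.21] gap 0.012145190617180968
```

Forces are small, so I'll continue.

Request:
step_arm --pt "-0.0081 -0.0032 0 0 0 5 1" --pt "-0.0081 -0.0032 0 0 0 5 1" --pt "-0.0081 -0.0032 0 0 0 5 1" --pt "-0.0081 -0.0032 0 0 0 5 1" --pt "-0.0081 -0.0032 0 0 0 5 1"

```text
t: 24.28
eef_pos: [0.6019, 0.2216, 0.0921]
eef_rot: [3.139, 0.001, 2.984]
wrist_force: [-0.9, 5.2, 4.7]
finger_gap: 0.0124
gripper_force: 58.5
```

Request:
step_arm --pt "-0.0081 -0.0032 0 0 0 5 1" --pt "-0.0081 -0.0032 0 0 0 5 1" --pt "-0.0081 -0.0032 0 0 0 5 1" --pt "-0.0081 -0.0032 0 0 0 5 1" --pt "-0.0081 -0.0032 0 0 0 5 1"

```text
t: 24.9
eef_pos: [0.6349, 0.1933, 0.0921]
eef_rot: [3.139, 0.0, 2.547]
wrist_force: [0.1, 4.5, 3.7]
finger_gap: 0.0124
gripper_force: 58.6
```

```bash
python3 -c "
from arc import *
arc()"
```

```text
t 24.9 phi 36.54 r 0.1004 to go 50.04 row [-0.00813 -0.00327 -0.     ] yaw 145.93 j6 0.77 F [0.1 4.5 3.7] [ 0.85  0.06 -0.25] gap 0.012411968665597274
```

Request:
step_arm --pt "-0.0081 -0.0033 0 0 0 5 1" --pt "-0.0081 -0.0033 0 0 0 5 1" --pt "-0.0081 -0.0033 0 0 0 5 1" --pt "-0.0081 -0.0033 0 0 0 5 1" --pt "-0.0081 -0.0033 0 0 0 5 1"

```text
t: 25.52
eef_pos: [0.6526, 0.1535, 0.0921]
eef_rot: [3.139, -0.0, 2.111]
wrist_force: [1.6, 4.4, 2.8]
finger_gap: 0.0122
gripper_force: 58.6
```

Request:
step_arm --pt "-0.0081 -0.0033 0 0 0 5 1" --pt "-0.0081 -0.0033 0 0 0 5 1" --pt "-0.0081 -0.0033 0 0 0 5 1" --pt "-0.0081 -0.0033 0 0 0 5 1" --pt "-0.0081 -0.0033 0 0 0 5 1"

```text
t: 26.15
eef_pos: [0.6516, 0.1099, 0.0921]
eef_rot: [3.14, -0.001, 1.674]
wrist_force: [0.5, 4.8, 3.8]
finger_gap: 0.0125
gripper_force: 58.6
```

Request:
step_arm --pt "0 0 0 0 0 0 1" --pt "0 0 0 0 0 0 1"

```text
t: 26.4
eef_pos: [0.6516, 0.11, 0.0921]
eef_rot: [3.14, -0.0, 1.679]
wrist_force: [0.9, 2.7, 5.5]
finger_gap: 0.0121
gripper_force: 59.0
```

```bash
python3 - <<'E'
from arc import *
from ax import pointer
arc()
W=manip.camera("wrist");S=manip.camera("scene");D=manip.camera("side")
a=cv2.resize(D["img"][130:250,170:330],(640,480))
cv2.imwrite("pics/f1.png",a[:,:,::-1])
def mid(c,h,b,v0,v1,s=110):
    m,_=mask(c,*h,b,s,40);r=[]
    for v in range(v0,v1):
        x=np.nonzero(m[v])[0]; r.append(((x.min()+x.max())/2,v,x.max()-x.min()+1))
    r=np.array(r);print(r.mean(0).round(2),r[:,2]);return ray(c,*r.mean(0)[:2])
for c,b in((S,(270,120,360,230)),(D,(190,140,300,240))):
    print("org",mask(c,5,17,b,120,40)[1])
E
```

```text
t 26.4 phi -13.58 r 0.1002 to go -0.08 row [-8.09e-03 -3.32e-03 -1.00e-05] yaw 96.21 j6 1.51 F [0.9 2.7 5.5] [ 0.56 -0.24 -0.39] gap 0.012109821325877316
org [307 172  27  28 315]
org [209 193  30  26 427]
```

View pics/f1.png

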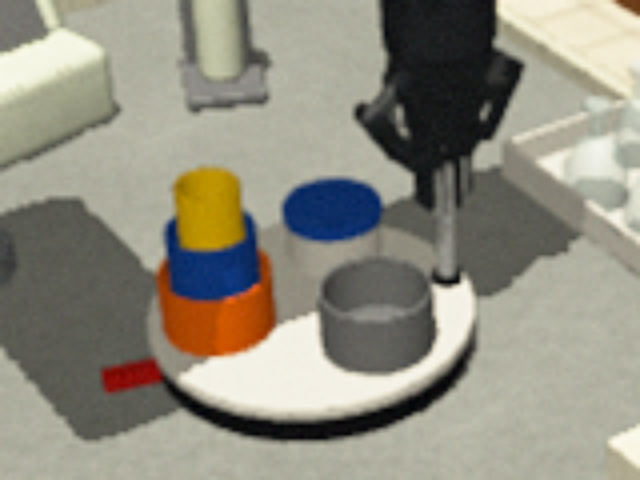

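The nest is intact and the pot sits behind the red pointer. I'll do a last numeric check of the angle.

```bash
python3 - <<'E'
from ax import *
W=manip.camera("wrist");S=manip.camera("scene");D=manip.camera("side")
A=np.array([.5542,.1335]);f=np.radians(166.5);P=A+.065*np.array([np.cos(f),np.sin(f)]);print("front",P)
print("wrist proj",proj(W,[*P,.145]),proj(W,[*P,.077]))
# predicted vs seen pot extents: bearing of pot body in side and scene
def inter(a,b):
    (o1,d1),(o2,d2)=a,b;B=np.array([d1[:2],-d2[:2]]).T;s=np.linalg.solve(B,(o2-o1)[:2]);return (o1+d1*s[0])[:2]
def band(c,h,b,lo,hi):
    m,st=mask(c,*h,b,110,40);r=[]
    v0,v1=int(st[1]+st[3]*lo),int(st[1]+st[3]*hi)
    for v in range(v0,v1):
        x=np.nonzero(m[v])[0];r.append(((x.min()+x.max())/2,v,x.max()-x.min()+1))
    r=np.array(r);print(r.mean(0).round(2));return ray(c,*r.mean(0)[:2])
for nm,h,lo,hi in(("yel",(18,35),.4,.9),("blue",(105,125),.45,.75),("org",(5,17),.5,.8)):
    q=inter(band(S,h,(285,110,345,215) if nm!="blue" else (285,110,320,215),lo,hi),band(D,h,(190,140,238,240),lo,hi))
    v=q-A;print(nm,q.round(4),"ang",np.degrees(np.arctan2(v[1],v[0])).round(2),"r",np.hypot(*v).round(4))
E
```

```text
front [0.49099596 0.14867395]
wrist proj (np.float64(-243.19422603176116), np.float64(198.2514579499873)) (np.float64(-30.768303335017322), np.float64(157.49061013635446))
[321.05 162.    11.27]
[221.95 184.5   16.5 ]
yel [0.4885 0.1438] ang 171.11 r 0.0665
[315.5 173.5   8. ]
[222.75 195.5   21.83]
blue [0.483  0.1341] ang 179.51 r 0.0712
[319.94 189.5   22.62]
[223.75 208.5   27.5 ]
org [0.4877 0.1486] ang 167.18 r 0.0682
```

```bash
python3 - <<'E'
from ax import *
S=manip.camera("scene");D=manip.camera("side")
A=np.array([.5542,.1335]);f=np.radians(166.5)
for n,c,b in(("side",D,(238,170,270,195)),("scene",S,(320,140,375,185))):
    m,st=mask(c,105,125,b,120,40);u,v=st[0]+(st[2]-1)/2,st[1]+(st[3]-1)/2
    print(n,st,onz(c,u,v,.073).round(4))
    o,d=ray(c,u,v)
q=A+.065*np.array([np.cos(f+np.radians(-120)),np.sin(f-np.radians(120))]);print("lid expect",q,proj(D,[*q,.073]),proj(S,[*q,.073]))
im=np.ascontiguousarray(S["img"][130:250,260:400]);k=5
im=cv2.resize(im,None,fx=k,fy=k,interpolation=cv2.INTER_CUBIC)
def pt(p): u,v=proj(S,p);return int((u-260+.5)*k),int((v-130+.5)*k)
P=A+.065*np.array([np.cos(f),np.sin(f)])
for C,r,z,col in((P,.039,.077,(0,255,0)),(A,.115,.032,(255,0,255)),(P,.022,.145,(0,255,255))):
    t=np.linspace(0,2*np.pi,60);cv2.polylines(im,[np.array([pt([C[0]+r*np.cos(a),C[1]+r*np.sin(a),z]) for a in t])],True,col,1)
cv2.line(im,pt([*A,.012]),pt([*(A+.15*np.array([np.cos(f),np.sin(f)])),.012]),(255,255,0),1)
cv2.imwrite("pics/f2.png",im[:,:,::-1])
E
```

```text
side [241 175  24  15 300] [0.5973 0.1782 0.073 ]
scene [320 172   8  12  79] [0.497  0.1502 0.073 ]
lid expect [0.59894305 0.18064933] (np.float64(252.56569779690597), np.float64(181.44769539468678)) (np.float64(354.7810788237536), np.float64(197.76680748116533))
```

View pics/f2.png

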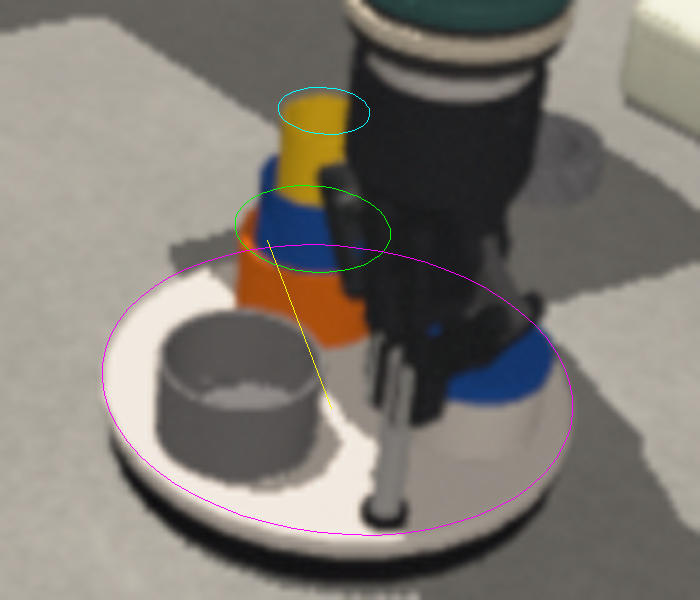

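The last picture shows the pot's left edge at x 238 against a predicted 235, and yellow's at 281 against 279. That is within about 1 mm, and the lid bearing agrees to 0.5°. I'm handing in with the post still gripped.

```bash
python3 -c "
from rig import manip
print(manip.sign_off())"
```

```text
the job is handed in; nothing more can be done
None
```

I nested the yellow cup in the blue one inside the orange pot, turned the pot to within about 1° of the red pointer, and handed in at about 26.5 s with the fingers still holding the post; sign-off returned no verdict.

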